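Tip a manifold block into its measuring fixture and clamp it

TASK

Get the aluminium block ready for measuring, by pushing only: nothing is to be picked up. Push the standing block over so that it lies flat along the bed of the steel fixture with its top end towards the yellow end stop, then push it along the bed until that end rests against the stop, and then flip the blue hinged clamp arm over so that it rests down on the block. Do not lift the block out of its bed, and leave the ring, the white ball on its stand and the orange case where they are.

Things in the scene. Friction and masses are not known exactly. Their poses are not given: they have to be found in the camera images.
- fixture: Fixed steel fixture, base 240 x 136 x 20 mm. Origin: on the table under the middle of the bed's width; +x runs along the bed to the end stop, +z up. Black rubber bed, top 24 mm above the table, x = -115 to +95 mm, between two guide rails: inner faces at y = -36 and +36 mm, outer at -46 and +46, rounded tops 41 mm above the table. The -x end is open.
- stop (a point): Middle of the face of the yellow end stop, on the fixture at x = +100, y = 0 mm, 42 mm above the table; the plate is 92 mm wide, 18 mm thick, its top 56 mm above the table.
- block: Loose aluminium block, 40 x 60 x 110 mm along own x, y, z, 0.5 to 0.75 kg. Origin: its centre. Starts standing on the bed near the open end, own z up, own x along the fixture's x within 2 degrees. Pushed high up towards the stop it topples past 20 degrees of lean and then lies some centimetres short of the stop, upper side 64 mm above the table. Sliding it takes 4 to 9 N.
- block_top (a point): Centre of the block's top end face (copper disc), 55 mm from the block's centre along its own +z; this face must come to the end stop.
- clamp (a joint): Angle of the blue clamp arm (rad). 0: straight up; negative: leaning open, away from the bed (fixture's +y); positive: swung over the bed (-y); 1.57: level, its rubber foot resting on the lying block. It stays where left between -0.6 (open stop) and about +0.5; pushed further over it drops by itself onto the block.
- hinge (a point): Middle of the clamp arm's hinge axis, which is parallel to the fixture's x: on the fixture at x = 65, y = +60 mm, 74 mm above the table, between two cheeks (x = 45 to 85, y = 50 to 70 mm, 82 mm above the table).
- clamp_knob (a point): Centre of the red ball (19 mm) at the free end of the clamp arm, 95 mm from the hinge axis. The arm is a flat bar 22 mm wide (along the fixture's x) and 8 mm thick.
- ring_gauge: Loose steel ring, 68 mm across, 26 mm high; origin at the centre of its underside. Leave alone.
- ref_ball: Loose reference ball: white 30 mm ball on a dark steel stand 52 mm across, 68 mm high in all; origin at the centre of its underside. Leave alone.
- probe_case: Loose orange case 60 x 42 x 26 mm; origin at the centre of its underside. Leave alone.
Mind the look-alikes: they are no part of the job. Of the things shaped like the block, the aluminium one is meant.

How it is judged:
On the way, in this order (a step that is already met when the one before it is completed fails the run):
1. the block lies flat on the bed, top end towards the stop, the clamp still open (angle between block's own z axis and vertical between 1.53 and 1.61 rad and z of block in the frame of fixture below 0.049 m and x of block_top in the frame of fixture above 0.03 m and value of joint clamp below 0.9 rad), for 0.2 s.
2. the block's top end is against the end stop, the clamp still open (x of block_top in the frame of fixture above 0.096 m and angle between block's own z axis and vertical above 1.53 rad and value of joint clamp below 0.9 rad), for 0.2 s.
3. the clamp arm rests on the block (value of joint clamp above 1.5 rad and contact force between clamp and block above 0.1 N), for 0.2 s.
At the end, for the whole second after the job is handed in: The block lies flat (within 2 degrees) on the bed between the rails with its top end within 4 mm of the end stop, at rest, and the clamp arm is level (within 4 degrees) and bears on the block (all of step 3 and angle between block's own z axis and vertical between 1.53 and 1.61 rad and z of block in the frame of fixture between 0.04 and 0.048 m and x of block_top in the frame of fixture above 0.096 m and angle between the z axis of block and the x axis of fixture, either way round below 0.12 rad and value of joint clamp below 1.65 rad and linear speed of block below 0.01 m/s); the robot touches nothing.
It fails at once if the block is lifted (z of block in the frame of fixture above 0.1 m or (angle between block's own z axis and vertical between 1.5 and 1.64 rad and z of block in the frame of fixture above 0.058 m)).
It fails at once if the block leaves the bed (y of block in the frame of fixture above 0.05 m or y of block in the frame of fixture below -0.05 m or x of block in the frame of fixture below -0.125 m).
It fails at once if the ring, ball stand or case is moved by more than 15 mm (distance of any of ring_gauge, ref_ball, probe_case from where it was at the start of the episode above 0.015 m).
It fails at once if the ball stand is tipped over (angle between ref_ball's own z axis and vertical above 0.5 rad).
It also fails if it takes over 53 s, if anything falls off the work surface, if the arm or the gripper's body presses on something with over 40 N, if the wrist force passes 120 N, or if a joint passes its speed limit or range.

ROBOT

A 7-joint arm with a two-finger parallel gripper is mounted at the origin on the work surface. World frame = base frame: x ahead of the robot, y to its left, z up, the work surface at z = 0. Lengths are in m, angles in rad, forces in N, time in s.
With the tool pointing down it reaches from about 0.425 to 0.925 m from the base axis. Payload 6.8 kg.
Tool frame: the origin (TCP) lies on the front face of the gripper's body, between the roots of the fingers; the fingertips stand 73 mm ahead of it and the grasp point (between the pads) lies 54 mm ahead of it; z points along the fingers, y is the direction in which the jaws open and shut (so a half turn about z gives the same grasp; the last joint's range is limited). The gripper opens to 85 mm and grips with 20 to 120 N. Pads are 22 mm wide; open, the fingers measure 114 mm over their backs; the gripper's body (76 mm by 85 mm) begins 54 mm behind the grasp point. The pads swing forward as they close: fully open they stand 13 mm farther back than shut.
Start: joints at [1.159, 0.477, 0.022, 1.555, -0.011, 1.109, -0.083], TCP at [0.202, -0.644, 0.304] pointing down, gripper open.
Joint ranges: [-2.96, 2.96], [-0.34, 2.1], [-1.41, 1.46], [0.24, 2.44], [-1.37, 4.51], [0.17, 1.92], [-2.96, 2.96]. Speed limits (rad/s): [2.39, 2.39, 3.14, 3.14, 3.14, 3.14, 3.14].

INTERFACE

Orientations are given as a unit quaternion [w, x, y, z].
In Python, from station import get_obs, read_camera, hand_in, spot_in, cut_out, spot_point gives the robot as it stands. The module is installed in compiled form; this text tells all that it offers.
- The arm moves only by the tool move_arm, never from a script. Its arguments are lists of equal length, an entry for each row: "gripper": the opening, from 0 (shut) to 1 (fully open); "xyz": the shift along the tool's x, y, z in cm, a list of three; "twist": the turn about the tool's z in rad. A call has 1 to 5 rows; each row is the pose to reach, as a shift and turn from the pose commanded when the call began, along the tool's axes at that moment; what a row does not reach only later rows make up. A row lasts 1/12 s, in which the tool goes at most 41.7 mm and 7.16 degrees, less where a joint would pass 70% of its speed; a pose out of reach is approached as far as the arm can. A call with a gripper value outside its range is refused whole. The fingers move at their own pace and stop on an object; "squeeze" is the grip in N (left out, the last holds). Time passes only in rows, so rows that repeat a pose let the fingers close. It gives the time, the measured TCP pose, the force and the opening at its end, in the units of the state.
- get_obs(): the state, without advancing time (a new reading comes with each control period).
- read_camera(name): name is "scene" or "top" or "wrist"; returns a dict with "pixels" (480x640x3 uint8, red, green, blue), "fx", "fy", "cx", "cy" (pixels), "k1" (the pictures are not rectified: a ray, as slopes to the right and down, at radius r is drawn at 1 + k1 r^2 times it, then the intrinsics apply), "R" (3x3) and "t" (3): a world point X has camera coordinates R X + t. Camera axes: x right, y down, z forward; pixel columns grow to the right and rows downward; lengths in m; the calibration is good to about 2 mm. A picture is of the moment at which its call begins. There is no depth.
- hand_in(): hands the job in, once; it reports no verdict.
Trained networks look in the newest picture that a camera, given by its name, has taken for a name from the list of things; names that differ only in an ending like _2 or _b are one class to them, and where a whole thing is asked for, a point or a joint stands for the part that bears it (a point fixed in the world has none). Each returns a list of dicts, best first, with "p" (0 to 1); they miss things now and then, are a little off and sometimes report something else, mostly with a low value. They report only what shows in the picture. A call takes as long as a camera call. They do not tell look-alikes from the thing itself.
- spot_in(query, camera): "centre" ([x, y, z] in m, in world coordinates, good to about 4 mm: the middle of the surface that is visible of it).
- cut_out(query, camera): "pixels" (480x640 bool, what is visible of it).
- spot_point(query, camera): "centre" ([x, y, z] in m, in world coordinates, good to about 4 mm: a listed point, or the origin of a listed thing).
The state is a dict: "t": time; "q": joint angles; "joint_vel": joint speeds; "joint_torque": joint torques, N m; "eef_pos": TCP position; "tool_rot": TCP orientation; "contact_force": force on the tool from outside, world axes, zero at the start; "torque": the same for the moment, N m; "gripper_width": opening from 0.0 (shut) to 1.0 (fully open).
Only numpy, scipy, OpenCV 4.12 (cv2) and the standard library are available. Lean on these libraries where they do the work, as an engineer would, in place of code of your own. Each camera call takes 0.05 s, during which the arm holds its last target.

## Working session

There is one attempt and no reset: what is moved stays moved. The work goes in short steps, Python scripts to look and compute and a tool call to move; the robot and the scene stay as the last step left them, time stands still between calls to the robot, and variables do not carry over. Pictures are saved under pics/ and viewed, and the job is handed in when it is done.

Besides the shell and the picture viewer there is one more tool, called after "Request:" by a JSON object that holds its "api" and its "payload". move_arm: Moves the arm, as the interface text tells. Its arguments: {"type":"object","properties":{"gripper":{"type":"array","items":{"type":"number"}},"xyz":{"type":"array","items":{"type":"array","items":{"type":"number"}}},"twist":{"type":"array","items":{"type":"number"}},"squeeze":{"type":"number"}},"required":["gripper","xyz","twist"]}

```bash
mkdir -p pics; cat > h.py <<'E'
import numpy as np, cv2
from station import *
def save(name,fn):
    c=read_camera(name); cv2.imwrite('pics/'+fn,c['pixels'][:,:,::-1]); return c
def proj(c,X):
    X=np.atleast_2d(X); p=(np.array(c['R'])@X.T).T+np.array(c['t']); s=p[:,:2]/p[:,2:]; r2=(s**2).sum(1,keepdims=True); s=s*(1+c['k1']*r2)
    return s*[c['fx'],c['fy']]+[c['cx'],c['cy']]
def ray(c,uv):
    d=(np.atleast_2d(uv).astype(float)-[c['cx'],c['cy']])/[c['fx'],c['fy']]; s=d.copy()
    for _ in range(30): s=d/(1+c['k1']*(s**2).sum(1,keepdims=True))
    R=np.array(c['R']); o=-R.T@np.array(c['t']); v=(R.T@np.c_[s,np.ones(len(s))].T).T
    return o,v/np.linalg.norm(v,axis=1,keepdims=True)
def atz(c,uv,z):
    o,v=ray(c,uv); return o+v*((z-o[2])/v[:,2:])
def tri(c1,uv1,c2,uv2):
    o1,v1=ray(c1,uv1);o2,v2=ray(c2,uv2);v1=v1[0];v2=v2[0]
    a=np.linalg.lstsq(np.c_[v1,-v2],o2-o1,rcond=None)[0];p=o1+a[0]*v1;q=o2+a[1]*v2
    return (p+q)/2,np.linalg.norm(p-q)
E
python3 - <<'E'
from h import *
np.set_printoptions(precision=4,suppress=True)
o=get_obs();print({k:np.round(v,3) for k,v in o.items()})
for n in ['scene','top','wrist']:
    c=save(n,n+'0.png')
    for q in ['fixture','stop','block','block_top','hinge','clamp_knob','ring_gauge','ref_ball','probe_case']:
        print(n,q,[(np.round(d['centre'],3),round(d['p'],2)) for d in spot_point(q,n)])
E
```

```text
{'t': np.float64(0.0), 'q': array([ 1.159,  0.478,  0.022,  1.556, -0.012,  1.109, -0.083]), 'joint_vel': array([-0.   , -0.002,  0.   , -0.001,  0.002,  0.   ,  0.   ]), 'joint_torque': array([  0.   , -59.645,   1.608, -28.12 ,   0.012,   0.009,   0.   ]), 'eef_pos': array([ 0.202, -0.644,  0.303]), 'tool_rot': array([-0.001,  0.988,  0.151, -0.   ]), 'contact_force': array([ 0.614, -0.388,  0.526]), 'torque': array([0.024, 0.05 , 0.025]), 'gripper_width': np.float64(1.0)}
scene fixture [(array([ 0.53 ,  0.083, -0.002]), 0.84), (array([0.586, 0.146, 0.072]), 0.48)]
scene stop [(array([0.632, 0.087, 0.042]), 0.71)]
scene block [(array([ 0.349, -0.064,  0.058]), 0.79), (array([0.474, 0.072, 0.079]), 0.64), (array([0.309, 0.276, 0.055]), 0.61)]
scene block_top [(array([0.303, 0.274, 0.108]), 0.96), (array([ 0.349, -0.064,  0.113]), 0.69), (array([0.468, 0.072, 0.138]), 0.55)]
scene hinge [(array([0.586, 0.145, 0.075]), 0.79)]
scene clamp_knob [(array([0.584, 0.188, 0.16 ]), 0.7)]
scene ring_gauge [(array([ 0.438,  0.245, -0.   ]), 0.77)]
scene ref_ball [(array([ 0.499, -0.094, -0.003]
[... 232 characters left out ...]
 -0.062,  0.055]), 0.85), (array([0.305, 0.273, 0.052]), 0.6)]
top block_top [(array([0.301, 0.27 , 0.108]), 0.95), (array([ 0.348, -0.062,  0.114]), 0.93), (array([0.475, 0.073, 0.132]), 0.87)]
top hinge [(array([0.588, 0.144, 0.074]), 0.74), (array([0.528, 0.08 , 0.002]), 0.67)]
top clamp_knob [(array([0.584, 0.182, 0.159]), 0.83)]
top ring_gauge [(array([ 0.439,  0.25 , -0.   ]), 0.76), (array([0.587, 0.142, 0.074]), 0.65)]
top ref_ball [(array([ 0.495, -0.095, -0.003]), 0.83)]
top probe_case [(array([ 0.593, -0.085,  0.001]), 0.79)]
wrist fixture []
wrist stop []
wrist block []
wrist block_top []
wrist hinge []
wrist clamp_knob []
wrist ring_gauge []
wrist ref_ball []
wrist probe_case []
```

View pics/scene0.png

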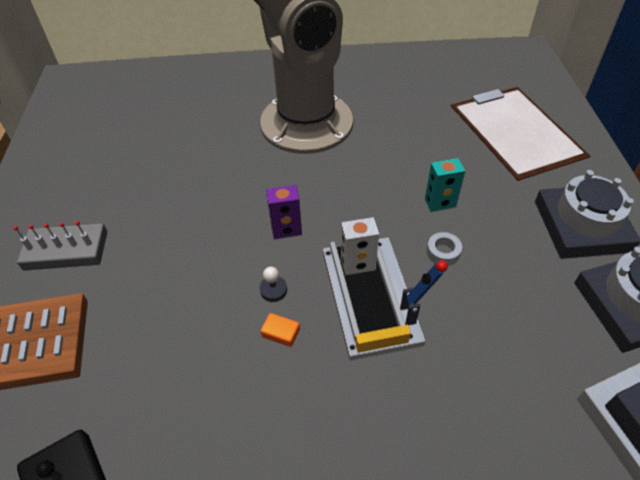

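View pics/top0.png

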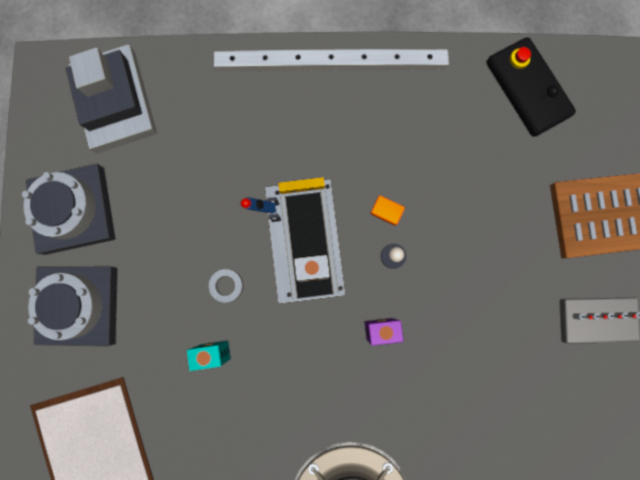

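The aluminium block stands in the fixture: white/grey at scene (360,247), top (312,267). Its look-alikes are purple at scene (285,212) and top (386,332), and teal at scene (444,185) and top (204,357). The knob is red, at scene (441,266). I'll check the choice and refine the fixture pose with overlays.

```bash
cat > fx.py <<'E'
from h import *
from scipy.optimize import least_squares
def W(P,p):
    x,y,t=P; p=np.atleast_2d(p).astype(float); c,s=np.cos(t),np.sin(t)
    return np.c_[x+c*p[:,0]-s*p[:,1],y+s*p[:,0]+c*p[:,1],p[:,2]]
def F(P,w):
    x,y,t=P; w=np.atleast_2d(w); c,s=np.cos(t),np.sin(t); d=w[:,:2]-[x,y]
    return np.c_[c*d[:,0]+s*d[:,1],-s*d[:,0]+c*d[:,1],w[:,2]]
def overlay(c,P,fn,box,blk=None,k=5,clamp=-.44):
    im=c['pixels'][:,:,::-1].copy(); x0,y0,x1,y1=box
    im=cv2.resize(im[y0:y1,x0:x1],None,fx=k,fy=k,interpolation=cv2.INTER_CUBIC)
    def pl(pts,col,cl=True):
        q=proj(c,W(P,pts)); q=((q+.5-[x0,y0])*k).astype(int); cv2.polylines(im,[q.reshape(-1,1,2)],cl,col,1)
    r=lambda a,b,c_,d,z:[(a,c_,z),(b,c_,z),(b,d,z),(a,d,z)]
    pl(r(-.12,.12,-.068,.068,.02),(0,255,0)); pl(r(-.115,.095,-.036,.036,.024),(255,255,0)); pl(r(.1,.118,-.046,.046,.056),(255,0,255))
    pl([(.065,.06,.074),(.065,.06-.095*np.sin(clamp),.074+.095*np.cos(clamp))],(0,255,255),False)
    if blk is not None:
        a,b,l=blk; pl(r(a-.02,a+.02,b-.03,b+.03,.134),(0,0,255)); pl(r(a-.02,a+.02,b-.03,b+.03,.024),(0,0,255))
    cv2.imwrite('pics/'+fn,im)
E
python3 - <<'E'
from fx import *
cs={n:read_camera(n) for n in ['scene','top']}
# fit pose from net points
P=(0.529,0.081,0.085)
obs=[((0,0,0),(.53,.083,0)),((0,0,0),(.528,.079,0)),((.1,0,.042),(.632,.087,.042)),((.1,0,.042),(.631,.093,.042)),((.065,.06,.074),(.586,.145,.074)),((.065,.06,.074),(.588,.144,.074))]
f=lambda P:(W(P,[o[0] for o in obs])-np.array([o[1] for o in obs])).ravel()
s=least_squares(f,P);print(s.x,np.round(f(s.x),4))
P=s.x
print(F(P,[[.584,.188,.16],[.584,.182,.159],[.474,.072,.079],[.464,.076,.083],[.468,.072,.138],[.475,.073,.132]]))
overlay(cs['scene'],P,'ov_s.png',(310,210,470,365),(-.061,-.003,0))
overlay(cs['top'],P,'ov_t.png',(220,165,380,310),(-.061,-.003,0))
E
```

```text
[0.52981217 0.07969134 0.10160144] [-0.0002 -0.0033  0.      0.0018  0.0007  0.     -0.0027  0.0028  0.
 -0.0017 -0.0032  0.      0.0024  0.001   0.      0.0004  0.002   0.    ]
[[ 0.06489378  0.10225402  0.16      ]
 [ 0.06428522  0.09628496  0.159     ]
 [-0.05630445 -0.00199083  0.079     ]
 [-0.06584718  0.00300281  0.083     ]
 [-0.06227351 -0.00138227  0.138     ]
 [-0.05520818 -0.00109741  0.132     ]]
```

View pics/ov_s.png

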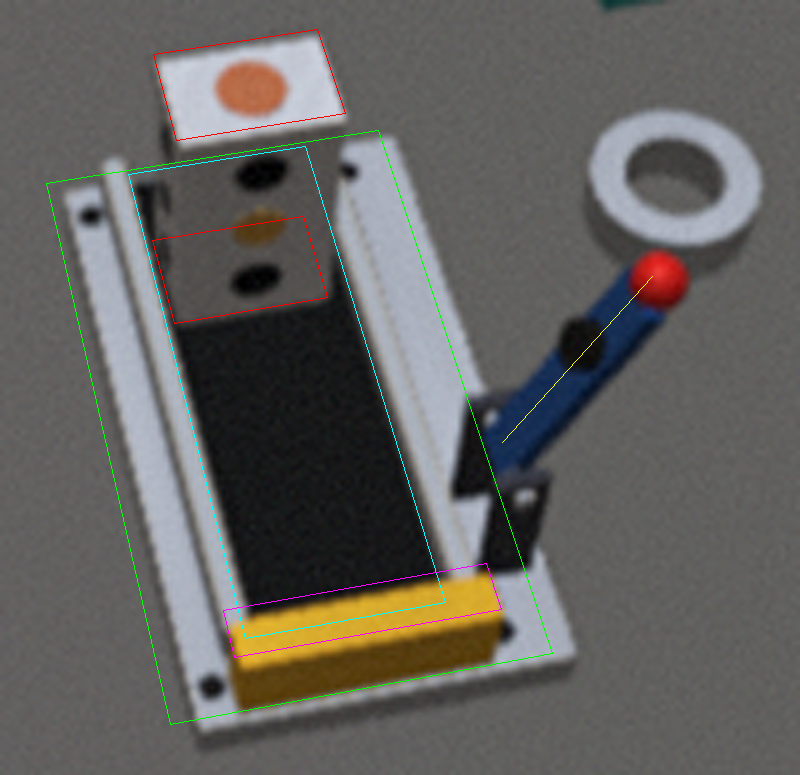

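View pics/ov_t.png

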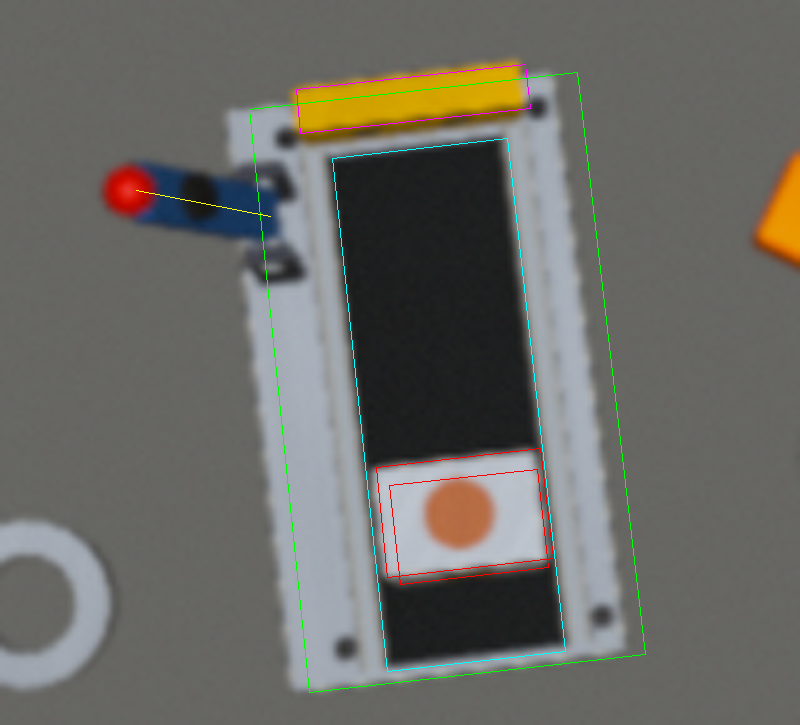

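The overlay fits the bed, stop and block to about 2 mm in both views. The base is off-centre on the bed, as described. The aluminium block (copper disc at scene crop (251,89)) stands at fixture x ≈ -0.061, y ≈ 0. Next: the approach moves.

```bash
cat > go.py <<'E'
from fx import *
from scipy.spatial.transform import Rotation as Ro
import sys
P=(0.529,0.081,0.100)
def go(tx,ty,tz,fr='w',yaw=None):
    o=get_obs();w=np.array([tx,ty,tz],float)
    if fr=='f': w=W(P,w)[0]
    q=o['tool_rot'];R=Ro.from_quat([q[1],q[2],q[3],q[0]]).as_matrix()
    d=R.T@(w-o['eef_pos'])*100; a=np.arctan2(R[1,0],R[0,0])
    print('t',round(float(o['t']),2),'pos',np.round(o['eef_pos'],4),'F',np.round(F(P,o['eef_pos'])[0],4),'yaw',round(a,3),'f',np.round(o['contact_force'],1),'target',np.round(w,3),'SHIFT cm',np.round(d,2),'twist',None if yaw is None else round(a-yaw,3))
if __name__=='__main__':
    a=sys.argv; go(*map(float,a[1:4]),a[4],float(a[5]) if len(a)>5 else None)
E
python3 go.py 0.52 -0.35 0.30 w 0.1
```

```text
t 1.6 pos [ 0.202  -0.6441  0.3039] F [-0.3978 -0.6888  0.3039] yaw 0.304 f [ 0.5 -0.2  0.3] target [ 0.52 -0.35  0.3 ] SHIFT cm [ 39.15 -18.55   0.39] twist 0.204
```

Request:
{"api": "move_arm", "payload": {"gripper": [0.4, 0.4, 0.4, 0.4, 0.4], "xyz": [[3.7, -1.7, 0], [7.4, -3.5, 0], [11.1, -5.2, 0], [14.8, -7, 0], [18.5, -8.7, 0]], "twist": [0.05, 0.1, 0.15, 0.2, 0.204]}}

```text
t: 2.02
eef_pos: [0.3536, -0.5042, 0.3041]
tool_rot: [0.0, 0.999, 0.048, 0.0]
contact_force: [1.1, -1.2, 0.6]
gripper_width: 0.399
```

```bash
python3 go.py 0.52 -0.35 0.30 w 0.1
```

```text
t 2.02 pos [ 0.3536 -0.5042  0.3041] F [-0.233  -0.5648  0.3041] yaw 0.097 f [ 1.1 -1.2  0.6] target [ 0.52 -0.35  0.3 ] SHIFT cm [ 18.06 -13.74   0.41] twist -0.003
```

Request:
{"api": "move_arm", "payload": {"gripper": [0.4, 0.4, 0.4, 0.4, 0.4], "xyz": [[3.3, -2.5, 0], [6.5, -5, 0], [9.5, -8, 0], [12, -11.2, 0], [13, -15, 0]], "twist": [0, 0, 0, 0, 0]}}

```text
t: 2.43
eef_pos: [0.4703, -0.3414, 0.3041]
tool_rot: [0.0, 0.999, 0.051, 0.001]
contact_force: [1.2, 0.6, 0.5]
gripper_width: 0.4
```

```bash
python3 go.py -0.115 0 0.27 f 0.1
```

```text
t 2.43 pos [ 0.4703 -0.3414  0.3041] F [-0.1006 -0.4144  0.3041] yaw 0.102 f [1.2 0.6 0.5] target [0.415 0.07  0.27 ] SHIFT cm [ -1.36 -41.44   3.38] twist 0.002
```

Request:
{"api": "move_arm", "payload": {"gripper": [0.4, 0.4, 0.4, 0.4, 0.4], "xyz": [[0, -4.1, 0], [0, -8.2, 0], [0, -12.3, 0], [0, -16.4, 0], [0, -20.5, 0]], "twist": [0, 0, 0, 0, 0]}}

```text
t: 2.85
eef_pos: [0.4459, -0.1378, 0.3042]
tool_rot: [0.0, 0.999, 0.05, 0.0]
contact_force: [1.1, 0.9, 0.6]
gripper_width: 0.396
```

Request:
{"api": "move_arm", "payload": {"gripper": [0.4, 0.4, 0.4, 0.4, 0.4], "xyz": [[0, -4.1, 0.5], [-0.4, -8.2, 1], [-0.8, -12.3, 2], [-1.2, -16.4, 3], [-1.4, -20.8, 3.4]], "twist": [0, 0, 0, 0, 0]}}

```text
t: 3.27
eef_pos: [0.4109, 0.0634, 0.2696]
tool_rot: [0.0, 0.999, 0.05, -0.0]
contact_force: [0.5, 0.1, 0.4]
gripper_width: 0.393
```

```bash
python3 go.py -0.115 0 0.27 f 0.1; python3 -c "
from h import *
save('scene','s1.png');save('wrist','w1.png')"
```

```text
t 3.27 pos [0.4109 0.0634 0.2696] F [-0.1192 -0.0058  0.2696] yaw 0.099 f [0.5 0.1 0.4] target [0.415 0.07  0.27 ] SHIFT cm [ 0.42 -0.58 -0.04] twist -0.001
```

View pics/s1.png

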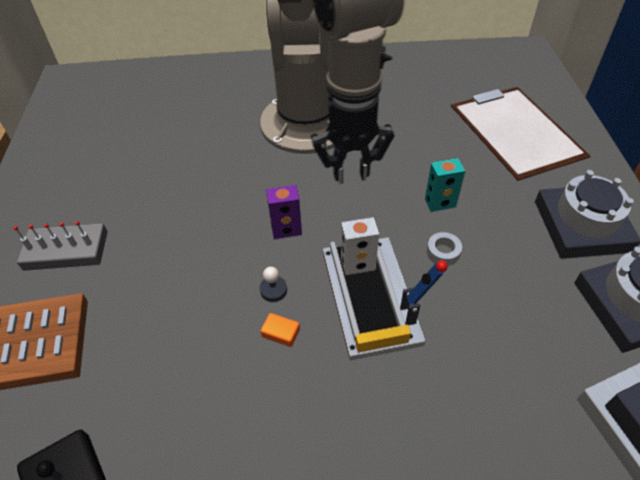

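View pics/w1.png

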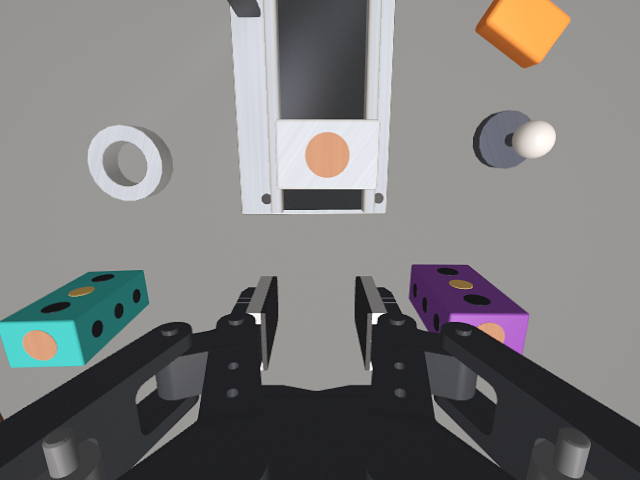

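The wrist view shows the block (copper disc at (327,155)) straight ahead of the fingers, with nothing else in the way. I'll descend behind it.

Request:
{"api": "move_arm", "payload": {"gripper": [0.4, 0.4, 0.4, 0.4], "xyz": [[0.3, -0.6, 3], [0.4, -0.6, 6], [0.4, -0.6, 8.6], [0.4, -0.6, 8.6]], "twist": [0, 0, 0, 0]}}

```text
t: 3.7
eef_pos: [0.4135, 0.0675, 0.1808]
tool_rot: [0.001, 0.999, 0.05, -0.004]
contact_force: [-1.4, 0.2, 0.2]
gripper_width: 0.401
```

Request:
{"api": "move_arm", "payload": {"gripper": [0.4, 0.4, 0.4, 0.4], "xyz": [[0.6, 0, 0], [1.2, 0, 0], [1.8, 0, 0], [2.4, 0, 0]], "twist": [0, 0, 0, 0]}}

```text
t: 4.03
eef_pos: [0.4413, 0.071, 0.1858]
tool_rot: [-0.0, 0.999, 0.05, 0.001]
contact_force: [-2.4, -0.1, 1.8]
gripper_width: 0.396
```

```bash
python3 go.py -0.04 0 0.183 f 0.1; python3 -c "
from h import *
c=save('scene','s2.png');cv2.imwrite('pics/s2c.png',cv2.resize(c['pixels'][100:370,240:480,::-1],None,fx=2.2,fy=2.2))"
```

```text
t 4.03 pos [0.4413 0.071  0.1858] F [-0.0883 -0.0012  0.1858] yaw 0.099 f [-2.4 -0.1  1.8] target [0.489 0.077 0.183] SHIFT cm [ 4.83 -0.13  0.3 ] twist -0.001
```

View pics/s2c.png

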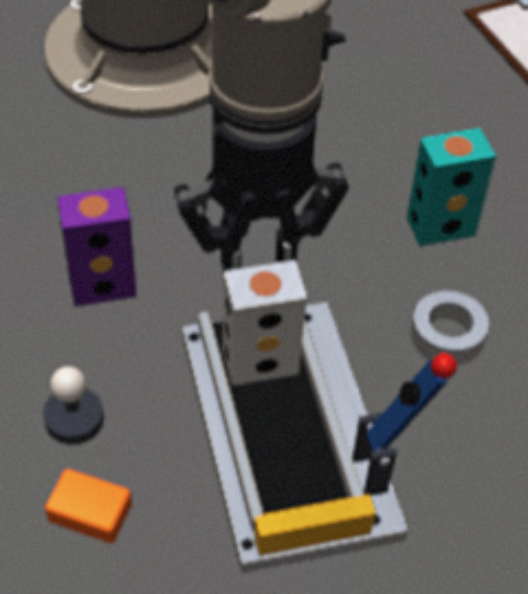

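The block is still upright, with the fingers just behind it at crop (260,240). I'll topple it gently.

Request:
{"api": "move_arm", "payload": {"gripper": [0.4, 0.4, 0.4, 0.4, 0.4], "xyz": [[0.5, -0.1, 0], [1.0, -0.1, 0], [1.5, -0.1, 0], [2.0, -0.1, 0], [2.5, -0.1, 0]], "twist": [0, 0, 0, 0, 0]}}

```text
t: 4.5
eef_pos: [0.4652, 0.0744, 0.1844]
tool_rot: [-0.0, 0.999, 0.05, 0.0]
contact_force: [-0.5, 0.1, 1.1]
gripper_width: 0.403
```

```bash
python3 go.py -0.04 0 0.183 f 0.1; python3 -c "
from h import *
c=save('scene','s3.png');cv2.imwrite('pics/s3c.png',cv2.resize(c['pixels'][100:370,240:480,::-1],None,fx=2.2,fy=2.2))"
```

```text
t 4.5 pos [0.4652 0.0744 0.1844] F [-0.0642 -0.0002  0.1844] yaw 0.1 f [-0.5  0.1  1.1] target [0.489 0.077 0.183] SHIFT cm [ 2.42 -0.02  0.14] twist -0.0
```

View pics/s3c.png

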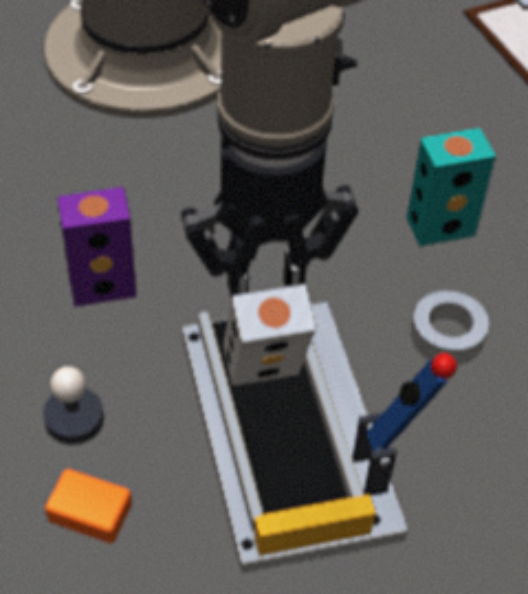

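The block is leaning (copper disc now at crop (274,313)), with its foot unmoved. I'll keep going.

Request:
{"api": "move_arm", "payload": {"gripper": [0.4, 0.4, 0.4, 0.4, 0.4], "xyz": [[0.5, 0, 0], [1.0, 0, 0], [1.5, 0, 0], [2.0, 0, 0], [2.4, 0, 0]], "twist": [0, 0, 0, 0, 0]}}

```text
t: 4.97
eef_pos: [0.489, 0.0768, 0.1843]
tool_rot: [-0.0, 0.999, 0.05, 0.0]
contact_force: [-1.0, 1.1, 0.4]
gripper_width: 0.401
```

Request:
{"api": "move_arm", "payload": {"gripper": [0.4, 0.4, 0.4, 0.4], "xyz": [[0, 0, 0], [0, 0, 0], [0, 0, 0], [0, 0, 0]], "twist": [0, 0, 0, 0]}}

```text
t: 5.3
eef_pos: [0.488, 0.0766, 0.1842]
tool_rot: [0.0, 0.999, 0.05, -0.0]
contact_force: [0.0, 0.8, 0.8]
gripper_width: 0.397
```

```bash
python3 go.py -0.04 0 0.183 f 0.1; python3 -c "
from h import *
c=save('scene','s4.png');cv2.imwrite('pics/s4c.png',cv2.resize(c['pixels'][100:370,240:480,::-1],None,fx=2.2,fy=2.2))"
```

```text
t 5.3 pos [0.488  0.0766 0.1842] F [-0.0412 -0.0002  0.1842] yaw 0.1 f [0.  0.8 0.8] target [0.489 0.077 0.183] SHIFT cm [ 0.12 -0.02  0.12] twist -0.0
```

View pics/s4c.png

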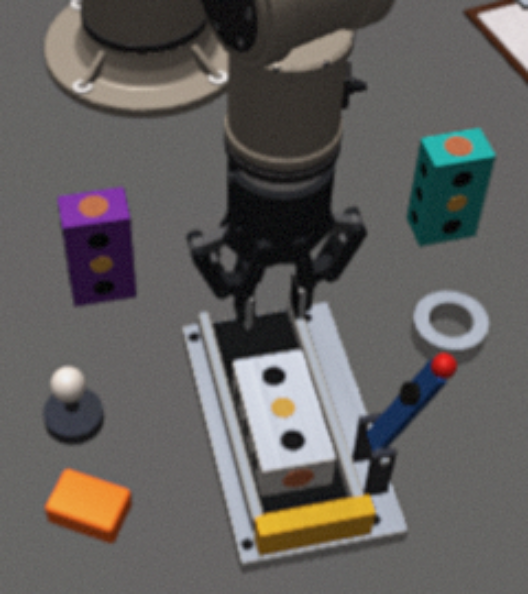

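The block lies flat (top side spans crop (235,365) to (330,460)), and the copper end faces the stop about 3 cm short of it. Next I back off, lower behind its rear end with the fingers narrower, and push.

Request:
{"api": "move_arm", "payload": {"gripper": [0.2, 0.2, 0.2, 0.2, 0.2], "xyz": [[-2, 0, 0], [-3.8, 0, 0], [-3.8, 0, 3.5], [-3.8, 0, 6.5], [-3.8, 0, 7.2]], "twist": [0, 0, 0, 0, 0]}}

```text
t: 5.77
eef_pos: [0.4482, 0.0723, 0.1095]
tool_rot: [0.0, 0.999, 0.05, -0.002]
contact_force: [-0.4, -0.7, 0.0]
gripper_width: 0.2
```

```bash
python3 - <<'E'
from go import *
go(-.065,0,.109,'f',.1)
c=save('scene','s5.png');cv2.imwrite('pics/s5c.png',cv2.resize(c['pixels'][100:370,240:480,::-1],None,fx=2.2,fy=2.2))
for n in ['scene','top']:
    read_camera(n)
    for q in ['block','block_top']: print(n,q,[(np.round(F(P,d['centre'])[0],3),round(d['p'],2)) for d in spot_point(q,n)])
E
```

```text
t 5.77 pos [0.4482 0.0723 0.1095] F [-0.0812 -0.0006  0.1095] yaw 0.1 f [-0.4 -0.7  0. ] target [0.464 0.075 0.109] SHIFT cm [ 1.62 -0.06  0.04] twist 0.0
scene block [(array([-0.189, -0.127,  0.061]), 0.94), (array([ 0.021, -0.   ,  0.041]), 0.7)]
scene block_top [(array([-0.205,  0.214,  0.108]), 0.78), (array([-0.193, -0.127,  0.111]), 0.77), (array([ 0.073, -0.007,  0.046]), 0.65)]
top block [(array([-0.2  ,  0.21 ,  0.053]), 0.61), (array([ 0.013, -0.   ,  0.048]), 0.57)]
top block_top [(array([-0.197, -0.122,  0.113]), 0.66), (array([-0.207,  0.212,  0.111]), 0.65), (array([ 0.073, -0.004,  0.043]), 0.6)]
```

View pics/s5c.png

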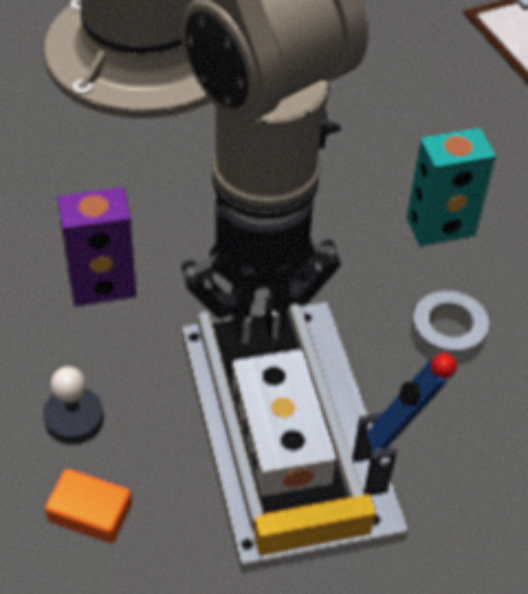

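The nets place block_top at fixture x ≈ 0.073, y ≈ 0, which agrees with the picture. I'll push.

Request:
{"api": "move_arm", "payload": {"gripper": [0.2, 0.2, 0.2, 0.2, 0.2], "xyz": [[1.2, 0, 0], [2.4, 0, 0], [3.2, 0, 0], [3.9, 0, 0], [4.6, 0, 0]], "twist": [0, 0, 0, 0, 0]}}

```text
t: 6.53
eef_pos: [0.4942, 0.077, 0.1124]
tool_rot: [0.001, 0.999, 0.05, -0.003]
contact_force: [-7.8, -0.2, 6.3]
gripper_width: 0.196
```

Request:
{"api": "move_arm", "payload": {"gripper": [0.2, 0.2, 0.2, 0.2, 0.2], "xyz": [[0.3, 0, 0], [0.6, 0, 0], [0.9, 0, 0], [1.1, 0, 0], [1.1, 0, 0]], "twist": [0, 0, 0, 0, 0]}}

```text
t: 6.95
eef_pos: [0.5062, 0.0783, 0.1123]
tool_rot: [0.0, 0.999, 0.05, -0.001]
contact_force: [-5.5, -0.8, 1.3]
gripper_width: 0.198
```

```bash
python3 - <<'E'
from go import *
go(-.02,0,.109,'f',.1)
c=save('scene','s6.png');cv2.imwrite('pics/s6c.png',cv2.resize(c['pixels'][200:370,300:460,::-1],None,fx=4,fy=4,interpolation=cv2.INTER_CUBIC)[:600])
for n in ['scene']:
    for q in ['block','block_top']: print(n,q,[(np.round(F(P,d['centre'])[0],3),round(d['p'],2)) for d in spot_point(q,n)])
E
```

```text
t 6.95 pos [0.5062 0.0783 0.1123] F [-0.023  -0.0004  0.1123] yaw 0.1 f [-5.5 -0.8  1.3] target [0.509 0.079 0.109] SHIFT cm [ 0.3  -0.04  0.33] twist -0.0
scene block [(array([-0.202,  0.215,  0.056]), 0.97), (array([ 0.047, -0.001,  0.042]), 0.76), (array([-0.192, -0.124,  0.06 ]), 0.7)]
scene block_top [(array([-0.191, -0.125,  0.109]), 0.84), (array([-0.206,  0.214,  0.11 ]), 0.79), (array([ 0.097, -0.005,  0.044]), 0.65)]
```

View pics/s6c.png

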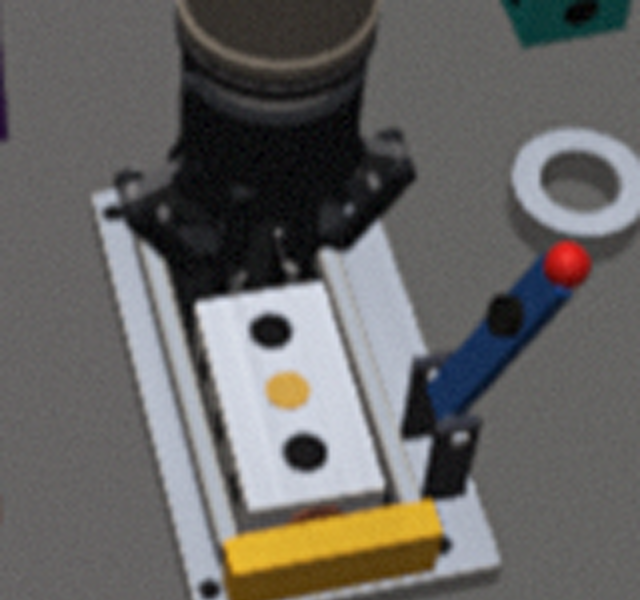

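A sliver of the copper end still shows above the stop at crop (315,515), so a few millimetres remain. I'll push on until the force rises.

Request:
{"api": "move_arm", "payload": {"gripper": [0.2, 0.2, 0.2, 0.2], "xyz": [[0.2, 0, 0], [0.3, 0, 0], [0.4, 0, 0], [0.4, 0, 0]], "twist": [0, 0, 0, 0]}}

```text
t: 7.43
eef_pos: [0.5102, 0.0787, 0.1122]
tool_rot: [0.0, 0.999, 0.05, -0.001]
contact_force: [-4.4, -0.9, 2.1]
gripper_width: 0.201
```

Request:
{"api": "move_arm", "payload": {"gripper": [0.2, 0.2, 0.2, 0.2], "xyz": [[0.15, 0, 0], [0.3, 0, 0], [0.3, 0, 0], [0.3, 0, 0]], "twist": [0, 0, 0, 0]}}

```text
t: 7.77
eef_pos: [0.5108, 0.0788, 0.112]
tool_rot: [0.001, 0.999, 0.05, -0.003]
contact_force: [-12.9, -0.7, 9.4]
gripper_width: 0.2
```

```bash
python3 - <<'E'
from go import *
go(-.02,0,.109,'f',.1)
E
```

```text
t 7.77 pos [0.5108 0.0788 0.112 ] F [-0.0183 -0.0004  0.112 ] yaw 0.1 f [-12.9  -0.7   9.4] target [0.509 0.079 0.109] SHIFT cm [-0.17 -0.04  0.3 ] twist -0.0
```

Request:
{"api": "move_arm", "payload": {"gripper": [0.2, 0.2, 0.2, 0.2], "xyz": [[0.1, 0, 0], [0.2, 0, 0], [0.2, 0, 0], [0.2, 0, 0]], "twist": [0, 0, 0, 0]}}

```text
t: 8.1
eef_pos: [0.5111, 0.0788, 0.1116]
tool_rot: [0.001, 0.999, 0.05, -0.005]
contact_force: [-17.2, -1.8, 12.6]
gripper_width: 0.204
```

```bash
python3 - <<'E'
from go import *
go(-.05,0,.24,'f',.1)
c=save('scene','s7.png');cv2.imwrite('pics/s7c.png',cv2.resize(c['pixels'][200:370,300:460,::-1],None,fx=4,fy=4,interpolation=cv2.INTER_CUBIC)[:600])
for n in ['scene']:
    for q in ['block','block_top']: print(n,q,[(np.round(F(P,d['centre'])[0],3),round(d['p'],2)) for d in spot_point(q,n)])
E
```

```text
t 8.1 pos [0.5111 0.0788 0.1116] F [-0.0181 -0.0004  0.1116] yaw 0.1 f [-17.2  -1.8  12.6] target [0.479 0.076 0.24 ] SHIFT cm [ -3.33  -0.02 -12.8 ] twist 0.0
scene block [(array([ 0.05 , -0.004,  0.043]), 0.93), (array([-0.193, -0.123,  0.061]), 0.71), (array([-0.199,  0.214,  0.056]), 0.66)]
scene block_top [(array([-0.193, -0.129,  0.11 ]), 0.96), (array([-0.207,  0.213,  0.111]), 0.89), (array([ 0.101, -0.006,  0.046]), 0.81)]
```

View pics/s7c.png

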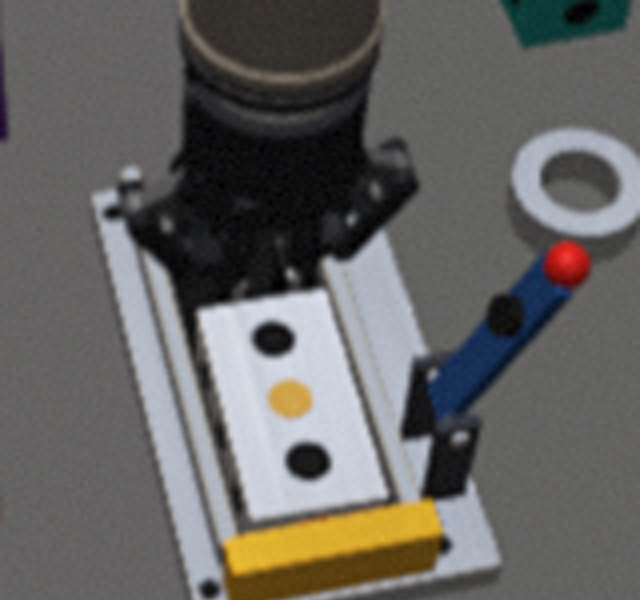

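The block is seated. The force rose to 17 N with no further motion, the copper end is hidden behind the stop, and the net gives block_top x = 0.101. I'll retreat up and around to the +y side of the clamp, shutting the fingers and turning 90° so the narrow side leads.

Request:
{"api": "move_arm", "payload": {"gripper": [0.2, 0.2, 0, 0, 0], "xyz": [[-2, 0, 0], [-3.3, 0, -2], [-3.3, 0, -6], [-3.3, 0, -10], [-3.3, 0, -14]], "twist": [0, 0, 0, 0, 0]}}

```text
t: 8.67
eef_pos: [0.4834, 0.0763, 0.2544]
tool_rot: [-0.0, 0.999, 0.05, 0.001]
contact_force: [1.0, -0.1, -0.1]
gripper_width: -0.004
```

Request:
{"api": "move_arm", "payload": {"gripper": [0, 0, 0, 0, 0], "xyz": [[0, -4, 0], [0, -8, 0], [0, -12, 0], [0, -16, 0], [0, -17, 0]], "twist": [0.12, 0.24, 0.36, 0.48, 0.6]}}

```text
t: 9.08
eef_pos: [0.4662, 0.25, 0.2536]
tool_rot: [-0.002, 0.973, -0.233, 0.001]
contact_force: [0.2, -0.3, -0.1]
gripper_width: 0.005
```

```bash
python3 - <<'E'
from go import *
go(.065,.16,.25,'f',.1-1.571)
print(get_obs()['q'])
E
```

```text
t 9.08 pos [0.4662 0.25   0.2536] F [-0.0457  0.1744  0.2536] yaw -0.47 f [ 0.2 -0.3 -0.1] target [0.578 0.247 0.25 ] SHIFT cm [10.1  -4.75  0.39] twist 1.001
[-0.31145392  0.31810695 -0.35834407  1.93793939  0.1385531   0.90442792
 -2.77903032]
```

Joint 7 is near its lower limit (-2.78), so I'll turn the other way, to yaw 1.67.

Request:
{"api": "move_arm", "payload": {"gripper": [0, 0, 0, 0, 0], "xyz": [[2, -1, 0], [4, -2, 0], [6, -3, 0], [8, -4, 0], [10.1, -4.8, 0]], "twist": [-0.12, -0.24, -0.36, -0.48, -0.6]}}

```text
t: 9.5
eef_pos: [0.5798, 0.2435, 0.253]
tool_rot: [-0.001, 0.998, 0.07, 0.001]
contact_force: [0.3, 0.4, 1.7]
gripper_width: -0.005
```

Request:
{"api": "move_arm", "payload": {"gripper": [0, 0, 0, 0, 0], "xyz": [[0, 0, 0], [0, 0, 0], [0, 0, 0], [0, 0, 0], [0, 0, 0]], "twist": [-0.12, -0.24, -0.36, -0.48, -0.6]}}

```text
t: 9.92
eef_pos: [0.579, 0.2429, 0.2529]
tool_rot: [-0.0, 0.933, 0.361, 0.001]
contact_force: [0.2, -0.1, -0.5]
gripper_width: 0.001
```

Request:
{"api": "move_arm", "payload": {"gripper": [0, 0, 0, 0, 0], "xyz": [[0, 0, 0], [0, 0, 0], [0, 0, 0], [0, 0, 0], [0, 0, 0]], "twist": [-0.12, -0.24, -0.36, -0.48, -0.6]}}

```text
t: 10.33
eef_pos: [0.579, 0.2428, 0.253]
tool_rot: [0.0, 0.784, 0.62, 0.001]
contact_force: [0.3, 0.8, -0.5]
gripper_width: -0.002
```

```bash
python3 - <<'E'
from go import *
go(.065,.155,.208,'f',.1+1.571)
print(get_obs()['q'])
E
```

```text
t 10.33 pos [0.579  0.2428 0.253 ] F [0.0659 0.156  0.253 ] yaw 1.338 f [ 0.3  0.8 -0.5] target [0.578 0.242 0.208] SHIFT cm [-0.13 -0.06  4.5 ] twist -0.333
[ 0.00593237  0.5422344  -0.69582214  1.68847843  0.39130931  1.05192007
 -1.04871404]
```

Request:
{"api": "move_arm", "payload": {"gripper": [0, 0, 0, 0, 0], "xyz": [[0, 0, 0], [-0.1, 0, 1], [-0.1, -0.1, 3], [-0.1, -0.1, 4.5], [-0.1, -0.1, 4.5]], "twist": [-0.12, -0.24, -0.33, -0.33, -0.33]}}

```text
t: 10.75
eef_pos: [0.5761, 0.2407, 0.2042]
tool_rot: [-0.001, 0.675, 0.738, -0.002]
contact_force: [-0.4, 0.6, -0.6]
gripper_width: -0.001
```

```bash
python3 - <<'E'
from go import *
go(.065,-.02,.208,'f',.1+1.571)
c=save('scene','s8.png');cv2.imwrite('pics/s8c.png',cv2.resize(c['pixels'][100:370,260:500,::-1],None,fx=2.2,fy=2.2))
E
```

```text
t 10.75 pos [0.5761 0.2407 0.2042] F [0.0628 0.1542 0.2042] yaw 1.659 f [-0.4  0.6 -0.6] target [0.596 0.068 0.208] SHIFT cm [-17.41   0.42  -0.36] twist -0.012
```

View pics/s8c.png

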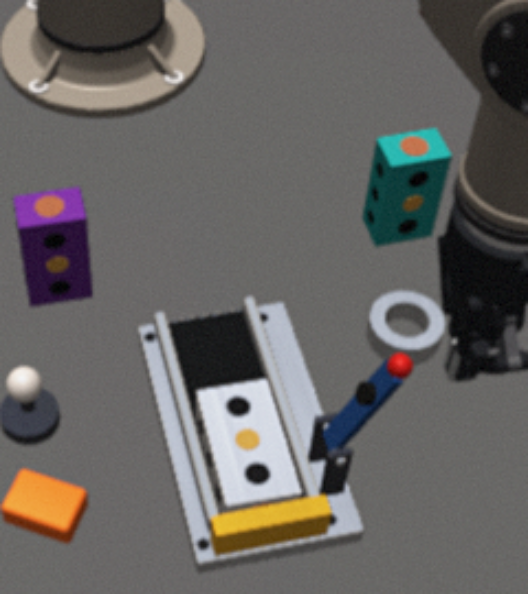

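The block is seated at the stop, and the gripper is on the +y side of the red knob (crop (400,365)). I'll push the arm over towards -y.

Request:
{"api": "move_arm", "payload": {"gripper": [0, 0, 0, 0, 0], "xyz": [[-2, 0.2, 0], [-3.2, 0.2, 0], [-4.4, 0.3, 0], [-5.6, 0.3, 0], [-6.8, 0.3, 0]], "twist": [0, 0, 0, 0, 0]}}

```text
t: 11.22
eef_pos: [0.5866, 0.1736, 0.208]
tool_rot: [0.0, 0.674, 0.739, 0.001]
contact_force: [-0.3, -0.2, 1.0]
gripper_width: -0.002
```

Request:
{"api": "move_arm", "payload": {"gripper": [0, 0, 0, 0, 0], "xyz": [[-1.2, 0, 0], [-2.4, 0, 0], [-3.6, 0, 0], [-4.8, 0, 0], [-5.4, 0, 0]], "twist": [0, 0, 0, 0, 0]}}

```text
t: 11.63
eef_pos: [0.5914, 0.1181, 0.207]
tool_rot: [0.0, 0.675, 0.738, -0.001]
contact_force: [0.0, -0.1, -0.5]
gripper_width: -0.001
```

```bash
python3 - <<'E'
from go import *
go(.065,-.0,.208,'f',.1+1.571)
c=save('scene','s9.png');cv2.imwrite('pics/s9c.png',cv2.resize(c['pixels'][100:370,260:500,::-1],None,fx=2.2,fy=2.2))
E
```

```text
t 11.63 pos [0.5914 0.1181 0.207 ] F [0.0658 0.0307 0.207 ] yaw 1.661 f [ 0.  -0.1 -0.5] target [0.594 0.087 0.208] SHIFT cm [-3.07 -0.05 -0.1 ] twist -0.01
```

View pics/s9c.png

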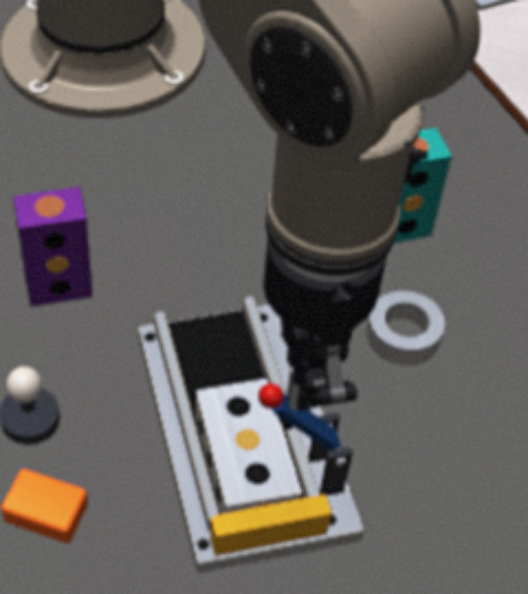

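The knob (crop (270,395)) has swung over the bed, leaning or already falling. I'll wait a moment, then push a bit more if it needs it.

Request:
{"api": "move_arm", "payload": {"gripper": [0, 0, 0, 0, 0], "xyz": [[-0.8, 0, 0], [-1.6, 0, 0], [-2.4, 0, 0], [-2.4, 0, 0], [-2.4, 0, 0]], "twist": [0, 0, 0, 0, 0]}}

```text
t: 12.1
eef_pos: [0.5934, 0.0963, 0.2072]
tool_rot: [0.0, 0.674, 0.739, -0.0]
contact_force: [0.4, -0.2, -0.6]
gripper_width: -0.006
```

```bash
python3 - <<'E'
from go import *
go(.065,.15,.27,'f',.1+1.571)
c=save('scene','s10.png');cv2.imwrite('pics/s10c.png',cv2.resize(c['pixels'][100:370,260:500,::-1],None,fx=2.2,fy=2.2))
E
```

```text
t 12.1 pos [0.5934 0.0963 0.2072] F [0.0656 0.0088 0.2072] yaw 1.662 f [ 0.4 -0.2 -0.6] target [0.579 0.237 0.27 ] SHIFT cm [14.12 -0.19 -6.28] twist -0.009
```

View pics/s10c.png

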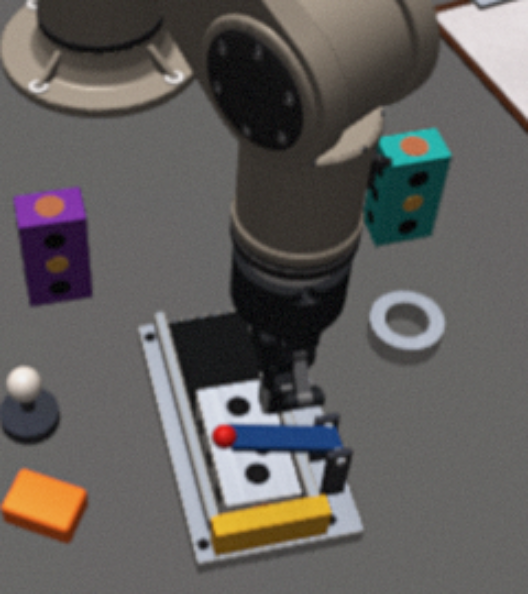

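The clamp arm is down (knob at crop (224,436), bar level across the block). I'll retreat straight up and then check from clear views.

Request:
{"api": "move_arm", "payload": {"gripper": [0, 0, 0, 0, 0], "xyz": [[0, 0, -3], [0, 0, -6], [2, 0, -9], [6, 0, -10], [10, 0, -10]], "twist": [0, 0, 0, 0, 0]}}

```text
t: 12.57
eef_pos: [0.5857, 0.1975, 0.3111]
tool_rot: [0.002, 0.675, 0.738, 0.003]
contact_force: [0.7, 1.8, -0.3]
gripper_width: 0.006
```

Request:
{"api": "move_arm", "payload": {"gripper": [0, 0, 0, 0, 0], "xyz": [[4, 0, 0], [8, 0, 0], [10, 0, 0], [10, 0, 0], [10, 0, 0]], "twist": [0, 0, 0, 0, 0]}}

```text
t: 12.98
eef_pos: [0.5738, 0.2984, 0.3073]
tool_rot: [-0.0, 0.672, 0.74, 0.0]
contact_force: [-0.1, -0.3, 0.0]
gripper_width: 0.0
```

```bash
python3 - <<'E'
from go import *
go(.065,.15,.27,'f',.1+1.571)
ims=[]
for n,b in (('scene',(310,210,470,365)),('top',(220,165,380,310))):
    c=read_camera(n)
    k=2.5 if 0 else 2.4
    ims.append(cv2.resize(c['pixels'][b[1]:b[1]+145,b[0]:b[2],::-1],None,fx=k,fy=k,interpolation=cv2.INTER_CUBIC))
    for q in ['block','block_top','clamp_knob','hinge','ring_gauge','ref_ball','probe_case']:
        r=spot_point(q,n); print(n,q,[(np.round(d['centre'],3),np.round(F(P,d['centre'])[0],3),round(d['p'],2)) for d in r])
cv2.imwrite('pics/fin.png',np.hstack(ims))
E
```

```text
t 12.98 pos [0.5738 0.2984 0.3073] F [0.0663 0.2119 0.3073] yaw 1.667 f [-0.1 -0.3  0. ] target [0.579 0.237 0.27 ] SHIFT cm [-6.19 -0.1   3.72] twist -0.004
scene block [(array([0.582, 0.083, 0.04 ]), array([ 0.053, -0.003,  0.04 ]), 0.89), (array([ 0.352, -0.061,  0.06 ]), array([-0.191, -0.123,  0.06 ]), 0.72), (array([0.31 , 0.273, 0.055]), array([-0.199,  0.213,  0.055]), 0.6)]
scene block_top [(array([0.304, 0.275, 0.112]), array([-0.204,  0.215,  0.112]), 0.91), (array([ 0.348, -0.066,  0.113]), array([-0.195, -0.128,  0.113]), 0.65), (array([0.632, 0.085, 0.046]), array([ 0.103, -0.006,  0.046]), 0.55)]
scene clamp_knob [(array([0.602, 0.052, 0.073]), array([ 0.069, -0.036,  0.073]), 0.65)]
scene hinge [(array([0.584, 0.145, 0.074]), array([0.061, 0.058, 0.074]), 0.93)]
scene ring_gauge [(array([0.444, 0.244, 0.002]), array([-0.068,  0.171,  0.002]), 0.69)]
scene ref_ball [(array([ 0.498, -0.097, -0.003]), array([-0.049, -0.174, -0.003]), 0.9), (array([ 0.594, -0.086, -0.002]), array([ 0.049, -0.172, -0.002]), 0.35)]
scene probe_case [(array([ 0.592, -0.082, -0.004]), array([
[... 284 characters left out ...]
2, 0.086, 0.042]), array([ 0.103, -0.005,  0.042]), 0.73), (array([0.303, 0.27 , 0.11 ]), array([-0.206,  0.211,  0.11 ]), 0.7), (array([ 0.347, -0.062,  0.112]), array([-0.195, -0.124,  0.112]), 0.55)]
top clamp_knob [(array([0.602, 0.052, 0.076]), array([ 0.069, -0.037,  0.076]), 0.79)]
top hinge [(array([0.586, 0.144, 0.075]), array([0.063, 0.057, 0.075]), 0.59)]
top ring_gauge [(array([0.603, 0.049, 0.079]), array([ 0.07 , -0.039,  0.079]), 0.65), (array([0.634, 0.093, 0.044]), array([0.105, 0.001, 0.044]), 0.6)]
top ref_ball [(array([ 0.493, -0.093, -0.003]), array([-0.053, -0.17 , -0.003]), 0.83)]
top probe_case [(array([ 0.592, -0.088,  0.002]), array([ 0.046, -0.174,  0.002]), 0.66)]
```

View pics/fin.png

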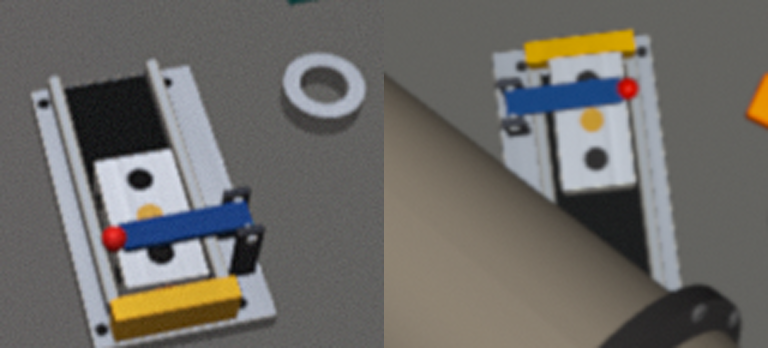

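Both views agree. The block lies flat against the stop (copper end hidden at crop (170,285)), and the clamp is level (knob z ≈ 0.074, same as the hinge). The other things haven't moved and the gripper is clear, so I'll hand in.

```bash
python3 -c "
from station import *
print(hand_in())"
```

```text
the job is handed in; nothing more can be done
None
```

I toppled the aluminium block towards the stop, slid it along the bed until it was seated, and flipped the blue clamp arm down onto it. I used pushes only, and handed in at about 13.5 s of the 53 s allowed.

**Block at the stop:** while seating, the push force rose to about 17 N with no further motion. The final block_top estimates were fixture x ≈ 0.103 m from both cameras. The true value cannot pass 0.100 m, so these are within the networks' roughly 4 mm error.

**Clamp:** the knob was at z ≈ 0.073–0.076 m and the hinge at about 0.074 m, so the arm is level. The pictures show it lying across the block. I could not measure the contact force between clamp and block.

**Other things:** the ball stand and case were within a few millimetres of their starting places. So was the ring in the scene camera, but in the top camera the arm hid it and the network reported only false hits there. The gripper was clear of everything at hand-in.

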